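Slide a blank sign plate out over the end of a display step

TASK

Push the flat white sign plate along the wooden display step, towards the end where the open tray stands, until about a third of the plate's length sticks out past that end so that its edge can be got at. Only slide it with the fingertips, never lift or tip it, and leave it lying flat and roughly straight along the step. Leave the tray, tape dispenser, hand stamp and pen cup where they are.

Things in the scene. Friction and masses are not known exactly. Their poses are not given: they have to be found in the camera images.
- step: wooden display step, fixed to the table: 130 mm (its x) by 320 mm long (its y), flat top 70 mm above the table; both ends (y = -160 and +160 mm) are open. A lip 10 mm wide and 12 mm high runs the whole length on top along its +x side (the side away from the robot), so the flat top spans x = -65 to +55 mm. Origin: centre of its underside, on the table.
- plate: blank sign plate, stiff white plastic, 80 mm (its x) by 140 mm (its y) by 5 mm thick, about 70 g, loose, lying flat on the step, length roughly along the step (within about 7 degrees). Origin: centre of its underside. It slides on the wood with ordinary friction.
- tray: open grey plastic tray, 120 by 120 mm, 30 mm high, loose on the table just beyond one end of the step (either its +y or -y end); it marks the end to push towards. Origin: centre of its underside.
- dispenser: black desk tape dispenser with a roll of tape, 60 mm (its x) by 120 mm (its y), 78 mm high, loose on the table just beyond the other end of the step. Origin: centre of its underside.
- stamp: wooden hand stamp with a knob, 50 by 30 mm, 64 mm high, loose on the table on the robot's side of the step. Origin: centre of its underside.
- pencup: round dark steel pen cup, 68 mm across, 85 mm high, with pens (part of it) up to 130 mm, loose on the table beyond the lip side of the step. Origin: centre of its underside.
There are look-alikes about, which are no part of the job. What is meant by the plate is not black or pink, and is the smaller of those in its own colour.

How it is judged:
By the outcome, as a careful person would: the job done as asked, in the order asked, and still so for the second after the job is handed in, with the robot touching nothing.
It also fails if it takes over 38 s, if anything falls off the work surface, if the arm or the gripper's body presses on something with over 40 N, if the wrist force passes 120 N, or if a joint passes its speed limit or range.

ROBOT

A 6-joint arm with a two-finger parallel gripper is mounted at the origin on the work surface. World frame = base frame: x ahead of the robot, y to its left, z up, the work surface at z = 0. Lengths are in m, angles in rad, forces in N, time in s.
With the tool pointing down it reaches from about 0.3 to 0.95 m from the base axis. Payload 3.1 kg.
Tool frame: the origin (TCP) lies midway between the tips of the shut fingers; the grasp point (between the pads) lies 19 mm behind it (ctrl.hold_point_z is the y of the grasp point in the tool frame, in m); y points along the fingers, x is the direction in which the jaws open and shut, and the axes are right-handed (so a half turn about y gives the same grasp; the last joint's range is limited). The gripper opens to 85 mm and grips with 20 to 120 N. Pads are 22 mm wide; open, the fingers measure 114 mm over their backs; the gripper's body (76 mm by 85 mm) begins 54 mm behind the grasp point. The pads swing forward as they close: fully open they stand 13 mm farther back than shut.
Start: joints at [1.063, 0.308, 1.634, -0, 1.2, -0.07], TCP at [0.265, 0.566, 0.231] pointing down, gripper open.
Joint ranges: [-3.06, 3.06], [-0.79, 1.96], [0.05, 2.63], [-1.19, 4.34], [0.05, 2.64], [-2.94, 2.94]. Speed limits (rad/s): [2.79, 2.79, 3.14, 3.14, 3.14, 3.14].

INTERFACE

Orientations are given as a rotation vector (axis times angle).
In Python, from station import ctrl gives the robot as it stands.
- The arm moves only by the tool arm_command, never from a script. Its argument "moves" is a list of rows, each a list of 3 entries, a list of its own where there are three numbers: the shift along the tool's x, y, z in mm, then the turn, a rotation vector about the tool's x, y, z in rad, then the finger opening in mm, from 0 to 85.4. A call has exactly 10 rows; each row shifts and turns the commanded pose from where the row before left it, along the tool's axes as they then stand; what a row does not reach is not made up. A row lasts 1/8 s, in which the tool goes at most 62.5 mm and 10.7 degrees, less where a joint would pass 70% of its speed; a pose out of reach is approached as far as the arm can. A call with a gripper value outside its range is refused whole. The fingers move at their own pace and stop on an object; the grip force is fixed at half the most. Time passes only in rows, so rows that do not move let the fingers close, or fill a call up. It gives the time, the measured TCP pose, the force and the opening at its end, in the units of the state.
- ctrl.get_state(): the state, without advancing time (a new reading comes with each control period).
- ctrl.camera(name): name is "scene" or "side" or "wrist"; returns (picture, depth): 480x640x3 uint8, red, green, blue; 480x640 float32, m along the optical axis (not along the pixel's ray), 0 where there is no reading.
- ctrl.camera_info(name): a dict with "K" (3x3 intrinsics, pixels), "R" (3x3) and "t" (3): a world point X has camera coordinates R X + t; the wrist camera has in their place "tool_from_camera" (4x4, takes a point from camera to tool coordinates, whose origin is the TCP and whose axes are the tool frame's). Camera axes: x right, y down, z forward; pixel columns grow to the right and rows downward; lengths in m; the calibration is good to about 2 mm. A picture is of the moment at which its call begins: read the wrist's pose just before it. camera_info takes no time and is no camera call.
- ctrl.sign_off(): hands the job in, once; it reports no verdict.
Trained networks look in the newest picture that a camera, given by its name, has taken for a name from the list of things; names that differ only in an ending like _2 or _b are one class to them, and where a whole thing is asked for, a point or a joint stands for the part that bears it (a point fixed in the world has none). Each returns a list of dicts, best first, with "score" (0 to 1); they miss things now and then, are a little off and sometimes report something else, mostly with a low value. They report only what shows in the picture. A call takes as long as a camera call. They do not tell look-alikes from the thing itself.
- ctrl.spot_in(camera, name): "uv" ([column, row] in pixels, amid what is visible of it).
- ctrl.outline_of(camera, name): "mask" (480x640 bool, what is visible of it) and "uv" ([column, row] in pixels, amid what is visible of it).
- ctrl.landmark_of(camera, name): "uv" ([column, row] in pixels: a listed point, or the origin of a listed thing).
The state is a dict: "clock": time; "joint_positions": joint angles; "qvel": joint speeds; "effort": joint torques, N m; "tool_pos": TCP position; "eef_rot": TCP orientation; "wrist_force": force on the tool from outside, world axes, zero at the start; "torque": the same for the moment, N m; "grip_width": opening from 0.0 (shut) to 1.0 (fully open).
Only numpy, scipy, OpenCV 4.12 (cv2) and the standard library are available. Lean on these libraries where they do the work, as an engineer would, in place of code of your own. Each camera call takes 0.05 s, during which the arm holds its last target.

## Working session

There is one attempt and no reset: what is moved stays moved. The work goes in short steps, Python scripts to look and compute and a tool call to move; the robot and the scene stay as the last step left them, time stands still between calls to the robot, and variables do not carry over. Pictures are saved under pics/ and viewed, and the job is handed in when it is done.

Besides the shell and the picture viewer there is one more tool, called after ">>>" as name(argument=value, ...) on one line, values as JSON. arm_command: Moves the arm, as the interface text tells. Its arguments: {"type":"object","properties":{"moves":{"type":"array","items":{"type":"array"}}},"required":["moves"]}

```bash
ls; mkdir -p pics; python3 - <<'E'
from station import ctrl
import cv2,numpy as np
for n in ("scene","side","wrist"):
    p,d=ctrl.camera(n); cv2.imwrite(f"pics/{n}0.png",p[:,:,::-1]); np.savez(f"pics/{n}0.npz",p=p,d=d)
    print(n,ctrl.camera_info(n))
s=ctrl.get_state();print(s)
E
```

```text
pics
scene {'K': array([[493.92362571,   0.        , 322.3849972 ],
       [  0.        , 493.92362571, 238.80437989],
       [  0.        ,   0.        ,   1.        ]]), 'R': array([[-0.60026244,  0.79975606,  0.00867392],
       [ 0.56832483,  0.43414073, -0.69894829],
       [-0.56275384, -0.4146228 , -0.71511961]]), 't': array([ 0.29328779, -0.25630692,  1.50279563])}
side {'K': array([[435.26445119,   0.        , 315.4435943 ],
       [  0.        , 435.26445119, 237.84091342],
       [  0.        ,   0.        ,   1.        ]]), 'R': array([[ 0.91609151, -0.40092778, -0.00576716],
       [-0.31902546, -0.72008685, -0.61619615],
       [ 0.2428973 ,  0.56633193, -0.78757162]]), 't': array([-0.4825505 ,  0.23459431,  0.90444523])}
wrist {'K': array([[362.69203306,   0.        , 324.70995532],
       [  0.        , 362.69203306, 238.67372233],
       [  0.        ,   0.        ,   1.        ]]), 'tool_from_camera': array([[ 9.99999781e-01,  2.09675147e-04, -6.28435396e-04,
        -4.27676190e-04],
       [ 6.62485251e-04, -3.20543779e-01,  9.47233470e-01,
        -1.41347538e-01],
       [-2.82973965e-06, -9.47233678e-01, -3.20543848e-01,
         8.15033948e-02],
       [ 0.00000000e+00,  0.00000000e+00,  0.00000000e+00,
         1.00000000e+00]])}
{'clock': 0.15, 'joint_positions': array([ 1.06329272e+00,  3.08785954e-01,  1.63486677e+00,  1.93785494e-05,
        1.19972739e+00, -6.97480206e-02]), 'qvel': array([ 0.00085081, -0.00141032, -0.00461326, -0.00115308,  0.00113923,
        0.00071668]), 'effort': array([-2.44741423e-04, -4.15804768e+01, -2.77146113e+01, -2.52029913e-04,
        6.09946423e-03, -3.27864647e-06]), 'tool_pos': array([0.26467848, 0.56548548, 0.23033581]), 'eef_rot': array([-1.38591766, -0.87980068,  0.8823946 ]), 'wrist_force': array([ 0.29249404,  0.50561438, -0.075722  ]), 'torque': array([-0.05146136,  0.00161498,  0.01767878]), 'grip_width': 0.9982049248868694}
```

View pics/scene0.png

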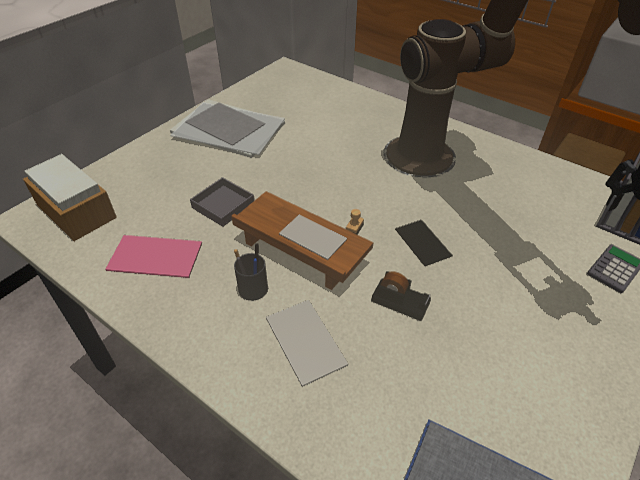

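View pics/side0.png

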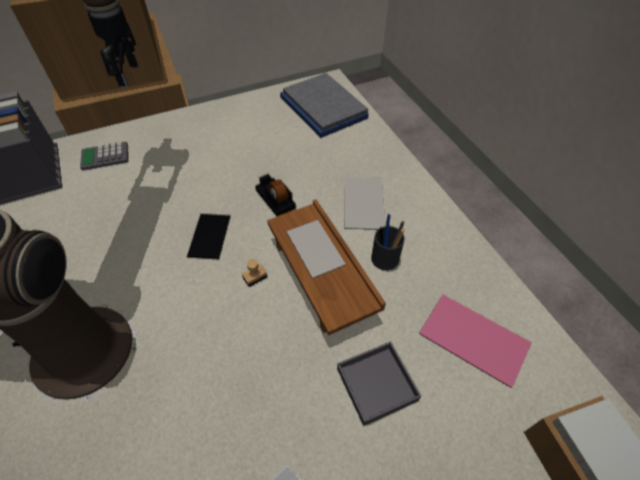

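View pics/wrist0.png

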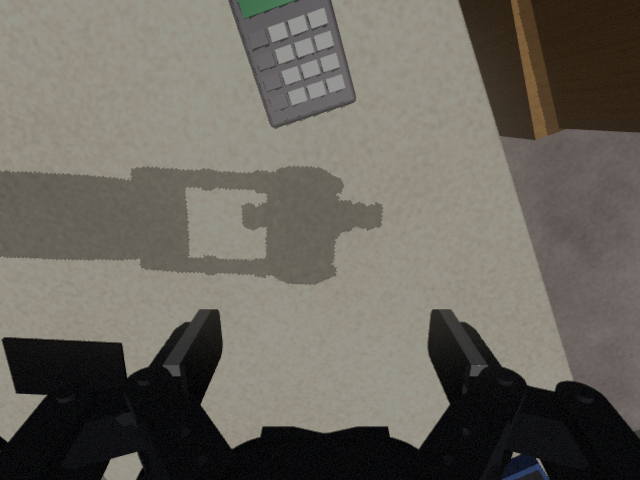

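The white plate lies on the step: about (314,236) in the scene view and (317,248) in the side view. The tray is at the far end, scene (222,200), and the dispenser is close beyond the near end, scene (402,295). The white look-alike at scene (306,341) lies on the table and is larger. Next I'll measure.

```bash
cat > h.py <<'E'
import numpy as np,cv2
from station import ctrl
from scipy.spatial.transform import Rotation as Rn
def world(n,d,mask,st=None):
    i=ctrl.camera_info(n);K=i["K"]
    v,u=np.nonzero(mask&(d>0));z=d[v,u]
    c=np.stack([(u-K[0,2])/K[0,0]*z,(v-K[1,2])/K[1,1]*z,z],1)
    if n=="wrist":
        T=i["tool_from_camera"];c=c@T[:3,:3].T+T[:3,3]
        return c@Rn.from_rotvec(st["eef_rot"]).as_matrix().T+st["tool_pos"]
    return (c-i["t"])@i["R"]
def onplane(n,uv,z):
    i=ctrl.camera_info(n);uv=np.asarray(uv,float)
    r=np.c_[(uv-i["K"][:2,2])/i["K"][0,0],np.ones(len(uv))]@i["R"]
    o=-i["R"].T@i["t"]
    return o+r*((z-o[2])/r[:,2])[:,None]
E
python3 - <<'E'
from h import *
for n in ("scene","side"):
    d=np.load(f"pics/{n}0.npz")["d"]
    for k in ("plate","step","dispenser","tray","stamp","pencup"):
        for r in ctrl.outline_of(n,k)[:3]:
            m=r["mask"]
            me=cv2.erode(m.astype(np.uint8),np.ones((3,3)))>0
            w=world(n,d,me)
            if len(w)<5: continue
            print(n,k,round(r["score"],2),np.round(r["uv"]),"med",np.round(np.median(w,0),3),"min",np.round(np.percentile(w,1,axis=0),3),"max",np.round(np.percentile(w,99,axis=0),3))
            if k=="plate":
                c=max(cv2.findContours(m.astype(np.uint8),0,2)[0],key=cv2.contourArea)
                zz=np.median(w[:,2])
                P=onplane(n,c[:,0],zz)
                rc=cv2.minAreaRect((P[:,:2]*1000).astype(np.float32)); print(rc,cv2.boxPoints(rc).round())
            if k=="step":
                t=w[(w[:,2]>.064)&(w[:,2]<.073)]
                rc=cv2.minAreaRect((t[:,:2]*1000).astype(np.float32)); print(rc,cv2.boxPoints(rc).round())
                t=w[(w[:,2]>.077)&(w[:,2]<.09)]
                if len(t)>10:
                    rc=cv2.minAreaRect((t[:,:2]*1000).astype(np.float32)); print("lip",rc,cv2.boxPoints(rc).round())
print(ctrl.get_state()["clock"])
E
```

```text
scene plate 0.82 [422. 243.] med [0.326 0.194 0.006] min [0.271 0.123 0.002] max [0.381 0.261 0.01 ]
((324.5334167480469, 191.0818328857422), (145.8577117919922, 86.05204010009766), 62.05884552001953) [[252. 147.]
 [328. 106.]
 [397. 235.]
 [321. 276.]]
scene plate 0.75 [154. 256.] med [ 0.762 -0.301  0.008] min [ 0.677 -0.401  0.004] max [ 0.846 -0.202  0.012]
((759.6358642578125, -302.7699890136719), (122.2225570678711, 204.603759765625), 30.741878509521484) [[ 655. -246.]
 [ 759. -422.]
 [ 864. -359.]
 [ 760. -184.]]
scene plate 0.71 [305. 341.] med [0.731 0.141 0.007] min [0.658 0.044 0.004] max [0.801 0.224 0.011]
((727.1736450195312, 134.75465393066406), (187.0105438232422, 108.43907165527344), 64.67720031738281) [[638.  73.]
 [736.  27.]
 [816. 196.]
 [718. 242.]]
scene step 0.97 [290. 240.] med [ 0.553 -0.051  0.071] min [ 0.466 -0.188  0.012] max [0.599 0.126 0.085]
((530.4520874023438, -33.169708251953125), (131.68882751464844, 320.7841796875), 2.429678440093994) [[ 458.  124.]
 [ 471. -196.]
 [ 603. -191.]
 [ 589.  130.]]
lip ((588.7984008789062, -29.017684936523438), (15.
[... 1577 characters left out ...]
625, 320.07794189453125), 2.8409218788146973) [[ 453.  123.]
 [ 469. -197.]
 [ 593. -191.]
 [ 577.  129.]]
lip ((585.364990234375, -31.803390502929688), (9.162176132202148, 316.8925476074219), 2.6418731212615967) [[ 573.  126.]
 [ 588. -190.]
 [ 597. -190.]
 [ 583.  127.]]
side dispenser 0.77 [276. 196.] med [0.509 0.208 0.037] min [0.481 0.179 0.01 ] max [0.546 0.294 0.079]
side tray 0.72 [376. 383.] med [ 0.525 -0.307  0.004] min [ 0.464 -0.366  0.   ] max [ 0.581 -0.249  0.031]
side stamp 0.94 [253. 274.] med [0.383 0.018 0.024] min [0.362 0.009 0.01 ] max [0.407 0.037 0.065]
side pencup 0.98 [386. 246.] med [ 0.684 -0.057  0.061] min [ 0.654 -0.081  0.008] max [ 0.719 -0.016  0.126]
0.75
```

```bash
python3 - <<'E'
from h import *
s=ctrl.get_state();R=Rn.from_rotvec(s["eef_rot"]).as_matrix();print("tool axes (cols)\n",R.round(3))
d=np.load("pics/wrist0.npz")["d"]
w=world("wrist",d,d>0,dict(eef_rot=np.zeros(3),tool_pos=np.zeros(3)))
m=(np.abs(w[:,0])<.08)&(w[:,1]<.03)&(w[:,1]>-.06)
q=w[m]
for sgn in(-1,1):
    a=q[q[:,0]*sgn>0];print(len(a),a[:,1].max(), np.percentile(a,[0,5,50,95,100],axis=0).round(4))
yaw=np.deg2rad(2.4)
for sg in(1,-1):
    X=sg*np.array([np.cos(yaw),np.sin(yaw),0]);Y=np.array([0,0,-1.]);T=np.c_[X,Y,np.cross(X,Y)]
    print(sg,"turn",Rn.from_matrix(R.T@T).as_rotvec().round(3),"toolz",T[:,2].round(3))
    print(" shift to target above (0.527,0.1,0.13):",(R.T@(np.array([.527,.1,.13])-s["tool_pos"])*1000).round(1))
E
```

```text
tool axes (cols)
 [[ 0.424  0.    -0.906]
 [ 0.906  0.     0.424]
 [ 0.    -1.    -0.   ]]
5282 -0.010572858351114961 [[-0.0736 -0.06   -0.013 ]
 [-0.0626 -0.0592 -0.008 ]
 [-0.0454 -0.0412  0.0067]
 [-0.043  -0.0178  0.0117]
 [-0.0406 -0.0106  0.0136]]
5294 -0.011144649555115377 [[ 0.0401 -0.06   -0.0124]
 [ 0.0419 -0.0592 -0.0079]
 [ 0.0442 -0.0413  0.0067]
 [ 0.0618 -0.0177  0.0116]
 [ 0.0738 -0.0111  0.0137]]
1 turn [-0.     1.091  0.   ] toolz [-0.042  0.999  0.   ]
 shift to target above (0.527,0.1,0.13): [-311.1  101.3 -434.9]
-1 turn [ 0.   -2.05  0.  ] toolz [ 0.042 -0.999  0.   ]
 shift to target above (0.527,0.1,0.13): [-311.1  101.3 -434.9]
```

>>> arm_command(moves=[[[-31,0,-43.5],[0,0,0],45],[[-31,0,-43.5],[0,0,0],45],[[-31,0,-43.5],[0,0,0],45],[[-31,0,-43.5],[0,0,0],45],[[-31,0,-43.5],[0,0,0],45],[[-31,0,-43.5],[0,0,0],45],[[-31,0,-43.5],[0,0,0],45],[[-31,0,-43.5],[0,0,0],45],[[-31,0,-43.5],[0,0,0],45],[[-31,0,-43.5],[0,0,0],45]])

```text
clock: 2.0
tool_pos: [0.5284, 0.0993, 0.2316]
eef_rot: [-1.385, -0.882, 0.88]
wrist_force: [0.7, 0.4, 0.4]
grip_width: 0.525
```

>>> arm_command(moves=[[[0,0,0],[0,0.13,0],45],[[0,10,0],[0,0.13,0],45],[[0,10,0],[0,0.13,0],45],[[0,10,0],[0,0.13,0],45],[[0,10,0],[0,0.13,0],45],[[0,10,0],[0,0.13,0],45],[[0,10,0],[0,0.13,0],45],[[0,10,0],[0,0.13,0],45],[[0,0,0],[0,0.05,0],45],[[0,0,0],[0,0,0],45]])

```text
clock: 3.25
tool_pos: [0.5276, 0.1009, 0.1612]
eef_rot: [-1.571, -0.034, 0.034]
wrist_force: [0.2, 0.3, 0.2]
grip_width: 0.526
```

```bash
python3 - <<'E'
from h import *
s=ctrl.get_state();R=Rn.from_rotvec(s["eef_rot"]).as_matrix();print(R.round(3),s["tool_pos"])
p,d=ctrl.camera("wrist");cv2.imwrite("pics/w1.png",p[:,:,::-1]);np.savez("pics/w1.npz",p=p,d=d)
w=world("wrist",d,d>0,dict(eef_rot=np.zeros(3),tool_pos=np.zeros(3)))
q=w[(np.abs(w[:,0])<.06)&(w[:,1]<.02)&(w[:,1]>-.06)&(w[:,2]>-.03)&(w[:,2]<.03)]
for sgn in(-1,1):
    a=q[q[:,0]*sgn>0];print(len(a),np.percentile(a,[0,1,50,99,100],axis=0).round(4))
W=world("wrist",d,d>0,s)
# plate
lab=(W[:,2]>.066)&(W[:,2]<.08)
hsv=cv2.cvtColor(p,cv2.COLOR_RGB2HSV)
sat=hsv[d>0][:,1]
P=W[lab&(sat<40)];print(len(P),np.median(P[:,2]),np.percentile(P,[.5,99.5],axis=0).round(4))
rc=cv2.minAreaRect((P[:,:2]*1000).astype(np.float32));print(rc,cv2.boxPoints(rc).round(1))
S=W[lab&(sat>=60)];print(len(S),np.median(S[:,2]),np.percentile(S,[.5,99.5],axis=0).round(4))
for r in ctrl.outline_of("wrist","plate"):
    c=max(cv2.findContours(r["mask"].astype(np.uint8),0,2)[0],key=cv2.contourArea);print(r["score"],r["uv"],cv2.minAreaRect(c))
E
```

```text
[[ 0.999 -0.    -0.044]
 [ 0.044 -0.     0.999]
 [-0.    -1.    -0.   ]] [0.5275606  0.10086886 0.161245  ]
9011 [[-0.0565 -0.06   -0.0133]
 [-0.0544 -0.0598 -0.0114]
 [-0.0363 -0.0527  0.0065]
 [-0.0218 -0.0059  0.0128]
 [-0.0198 -0.0002  0.0139]]
9010 [[ 0.021  -0.06   -0.0137]
 [ 0.0229 -0.0597 -0.0114]
 [ 0.0374 -0.0528  0.0065]
 [ 0.0556 -0.0059  0.0129]
 [ 0.0577 -0.0009  0.0136]]
14514 0.07382775324429415 [[ 0.4901 -0.0575  0.0719]
 [ 0.5683  0.0694  0.0754]]
((600.9445190429688, 5.831268310546875), (224.53729248046875, 132.05441284179688), 1.684262990951538) [[486.8  68.5]
 [490.7 -63.5]
 [715.1 -56.9]
 [711.2  75.1]]
20498 0.06895737928012241 [[ 0.4594 -0.0544  0.0665]
 [ 0.5846  0.2392  0.0798]]
0.94 [322.0, 355.7] ((318.12115478515625, 357.9869689941406), (113.00181579589844, 147.8087158203125), 1.9749338626861572)
0.93 [563.2, 185.4] ((568.1339111328125, 183.55616760253906), (120.52252197265625, 246.80413818359375), 34.64094543457031)
0.62 [67.2, 88.1] ((60.715816497802734, 89.4450454711914), (123.95662689208984, 185.77960205078125), 21.250507354736328)
```

View pics/w1.png

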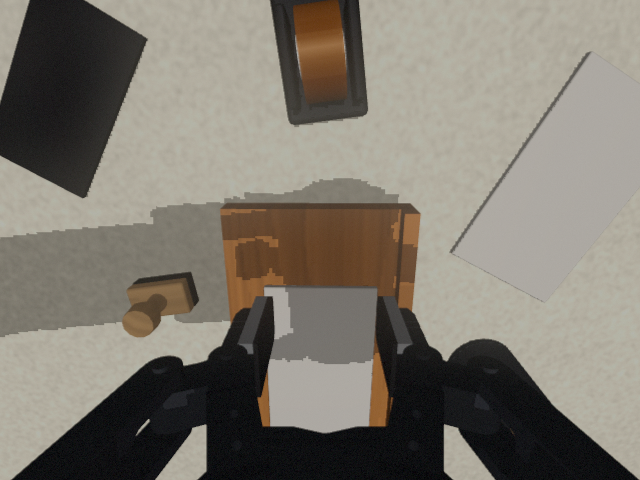

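The wrist view shows the plate's near edge at row 288 (y ≈ 0.07). There is clear wood behind it up to the step end at row 205, and the fingers straddle it centrally. I'll go down behind that edge and touch the wood lightly to find the tip height.

>>> arm_command(moves=[[[0,20,0],[0,0,0],45],[[0,20,0],[0,0,0],45],[[0,20,0],[0,0,0],45],[[0,15,0],[0,0,0],45],[[0,7,0],[0,0,0],45],[[0,3,0],[0,0,0],45],[[0,0,0],[0,0,0],45],[[0,0,0],[0,0,0],45],[[0,0,0],[0,0,0],45],[[0,0,0],[0,0,0],45]])

```text
clock: 4.6
tool_pos: [0.5278, 0.1009, 0.0766]
eef_rot: [-1.57, -0.034, 0.033]
wrist_force: [-0.4, 0.6, 0.6]
grip_width: 0.53
```

>>> arm_command(moves=[[[0,1,0],[0,0,0],45],[[0,1,0],[0,0,0],45],[[0,0,0],[0,0,0],45],[[0,0,0],[0,0,0],45],[[0,0,0],[0,0,0],45],[[0,0,0],[0,0,0],45],[[0,0,0],[0,0,0],45],[[0,0,0],[0,0,0],45],[[0,0,0],[0,0,0],45],[[0,0,0],[0,0,0],45]])

```text
clock: 5.85
tool_pos: [0.5275, 0.1009, 0.0743]
eef_rot: [-1.571, -0.034, 0.034]
wrist_force: [-0.6, -0.0, 0.2]
grip_width: 0.528
```

>>> arm_command(moves=[[[0,1,0],[0,0,0],45],[[0,1,0],[0,0,0],45],[[0,0,0],[0,0,0],45],[[0,0,0],[0,0,0],45],[[0,0,0],[0,0,0],45],[[0,0,0],[0,0,0],45],[[0,0,0],[0,0,0],45],[[0,0,0],[0,0,0],45],[[0,0,0],[0,0,0],45],[[0,0,0],[0,0,0],45]])

```text
clock: 7.1
tool_pos: [0.5276, 0.1009, 0.0723]
eef_rot: [-1.571, -0.034, 0.034]
wrist_force: [-0.6, -0.2, 0.5]
grip_width: 0.531
```

```bash
python3 - <<'E'
from h import *
p,d=ctrl.camera("side");cv2.imwrite("pics/s2.png",cv2.resize(p[190:310,240:400,::-1],None,fx=5,fy=5,interpolation=2))
p,d=ctrl.camera("scene");cv2.imwrite("pics/c2.png",cv2.resize(p[180:300,250:410,::-1],None,fx=5,fy=5,interpolation=2))
E
```

```text
(no output)
```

View pics/s2.png

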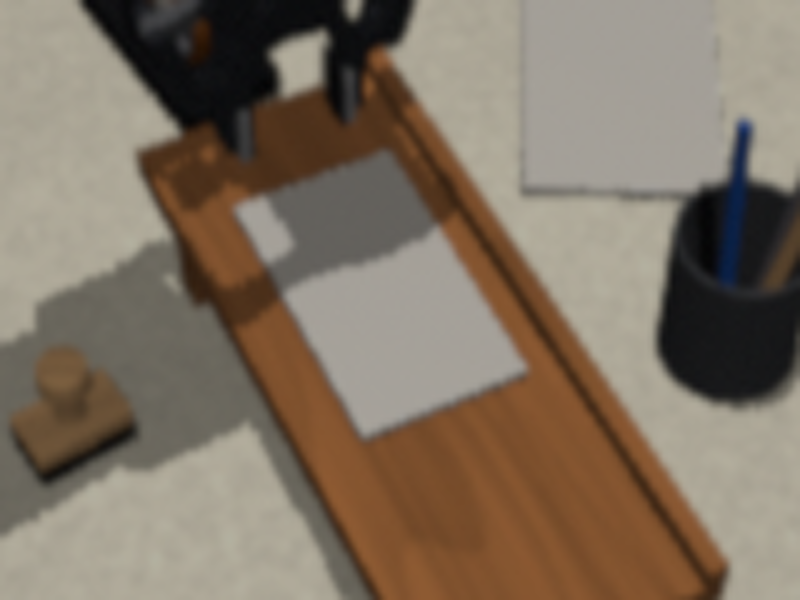

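View pics/c2.png

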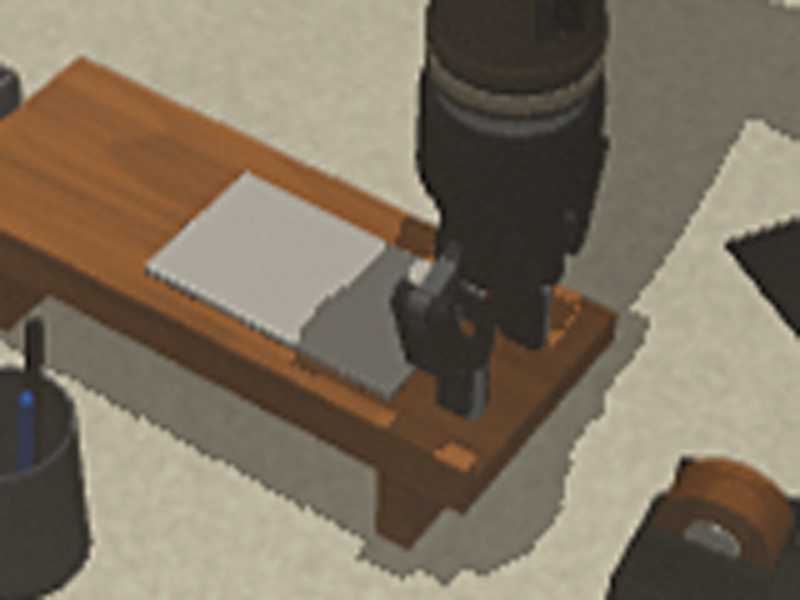

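Both views show the fingers on the wood strip behind the plate, with no contact yet. I'll keep lowering.

>>> arm_command(moves=[[[0,1,0],[0,0,0],45],[[0,1,0],[0,0,0],45],[[0,0,0],[0,0,0],45],[[0,0,0],[0,0,0],45],[[0,0,0],[0,0,0],45],[[0,0,0],[0,0,0],45],[[0,0,0],[0,0,0],45],[[0,0,0],[0,0,0],45],[[0,0,0],[0,0,0],45],[[0,0,0],[0,0,0],45]])

```text
clock: 8.45
tool_pos: [0.5275, 0.1009, 0.0703]
eef_rot: [-1.571, -0.034, 0.034]
wrist_force: [0.0, -0.1, 0.6]
grip_width: 0.529
```

>>> arm_command(moves=[[[0,1,0],[0,0,0],45],[[0,0,0],[0,0,0],45],[[0,0,0],[0,0,0],45],[[0,0,0],[0,0,0],45],[[0,0,0],[0,0,0],45],[[0,0,0],[0,0,0],45],[[0,0,0],[0,0,0],45],[[0,0,0],[0,0,0],45],[[0,0,0],[0,0,0],45],[[0,0,0],[0,0,0],45]])

```text
clock: 9.7
tool_pos: [0.5275, 0.1009, 0.0693]
eef_rot: [-1.571, -0.034, 0.034]
wrist_force: [0.4, 0.4, 0.4]
grip_width: 0.529
```

>>> arm_command(moves=[[[0,1,0],[0,0,0],45],[[0,0,0],[0,0,0],45],[[0,0,0],[0,0,0],45],[[0,0,0],[0,0,0],45],[[0,0,0],[0,0,0],45],[[0,0,0],[0,0,0],45],[[0,0,0],[0,0,0],45],[[0,0,0],[0,0,0],45],[[0,0,0],[0,0,0],45],[[0,0,0],[0,0,0],45]])

```text
clock: 10.95
tool_pos: [0.5275, 0.1009, 0.0683]
eef_rot: [-1.571, -0.034, 0.034]
wrist_force: [0.0, -0.2, 0.3]
grip_width: 0.529
```

>>> arm_command(moves=[[[0,1,0],[0,0,0],45],[[0,0,0],[0,0,0],45],[[0,0,0],[0,0,0],45],[[0,0,0],[0,0,0],45],[[0,0,0],[0,0,0],45],[[0,0,0],[0,0,0],45],[[0,0,0],[0,0,0],45],[[0,0,0],[0,0,0],45],[[0,0,0],[0,0,0],45],[[0,0,0],[0,0,0],45]])

```text
clock: 12.2
tool_pos: [0.5277, 0.1009, 0.0679]
eef_rot: [-1.571, -0.034, 0.034]
wrist_force: [-1.2, 0.1, 5.1]
grip_width: 0.529
```

The wood is felt at TCP z ≈ 0.068 with 5 N. I'll raise about 1.8 mm so the tips catch the 5 mm edge without rubbing, then push along the step (tool −z).

>>> arm_command(moves=[[[0,-1.8,0],[0,0,0],45],[[0,0,-6],[0,0,0],45],[[0,0,-8],[0,0,0],45],[[0,0,-8],[0,0,0],45],[[0,0,-10],[0,0,0],45],[[0,0,-10],[0,0,0],45],[[0,0,-10],[0,0,0],45],[[0,0,-8],[0,0,0],45],[[0,0,-5],[0,0,0],45],[[0,0,-3],[0,0,0],45]])

```text
clock: 13.45
tool_pos: [0.5305, 0.0326, 0.0691]
eef_rot: [-1.57, -0.034, 0.033]
wrist_force: [0.5, 0.1, -0.6]
grip_width: 0.527
```

```bash
python3 - <<'E'
from h import *
p,d=ctrl.camera("side");cv2.imwrite("pics/s3.png",cv2.resize(p[190:340,240:400,::-1],None,fx=4,fy=4,interpolation=2))
np.savez("pics/s3.npz",p=p,d=d)
for n in ("side",):
  for r in ctrl.outline_of(n,"plate"):
    c=max(cv2.findContours(r["mask"].astype(np.uint8),0,2)[0],key=cv2.contourArea)
    P=onplane(n,c[:,0],.075);rc=cv2.minAreaRect((P[:,:2]*1000).astype(np.float32)); print(r["score"],r["uv"],rc,cv2.boxPoints(rc).round())
E
```

```text
0.75 [210.0, 237.3] ((318.9652404785156, 130.0965576171875), (131.1571044921875, 75.5831298828125), 62.70669937133789) [[255.  89.]
 [322.  54.]
 [383. 171.]
 [315. 206.]]
0.75 [476.8, 336.6] ((719.6472778320312, -322.804443359375), (109.380859375, 186.12559509277344), 30.85080337524414) [[ 625. -271.]
 [ 720. -431.]
 [ 814. -375.]
 [ 719. -215.]]
0.62 [363.3, 205.5] ((688.9737548828125, 78.16681671142578), (173.10006713867188, 94.88457489013672), 64.04898071289062) [[608.  21.]
 [694. -20.]
 [770. 135.]
 [684. 177.]]
```

View pics/s3.png

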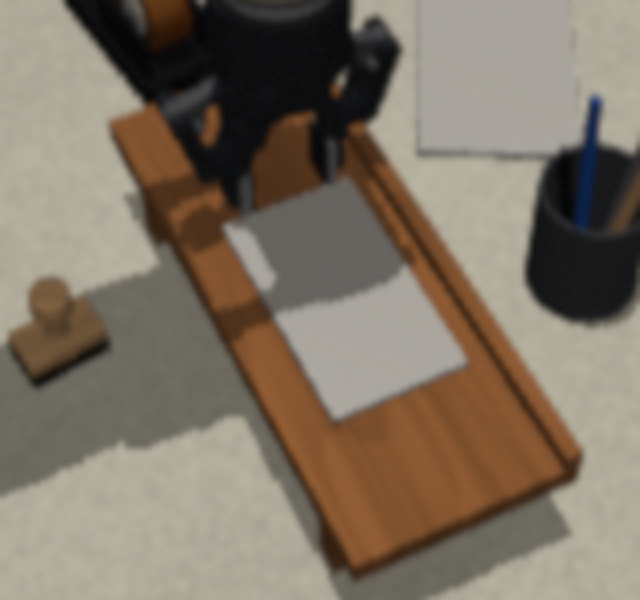

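The plate has moved squarely along the step: far edge from about (335,418) to (465,360) in the crop, both tips behind the near edge. I'll push on.

>>> arm_command(moves=[[[0,0,-6],[0,0,0],45],[[0,0,-10],[0,0,0],45],[[0,0,-12],[0,0,0],45],[[0,0,-12],[0,0,0],45],[[0,0,-12],[0,0,0],45],[[0,0,-12],[0,0,0],45],[[0,0,-12],[0,0,0],45],[[0,0,-9],[0,0,0],45],[[0,0,-5],[0,0,0],45],[[0,0,-3],[0,0,0],45]])

```text
clock: 14.8
tool_pos: [0.5345, -0.0602, 0.0691]
eef_rot: [-1.57, -0.034, 0.034]
wrist_force: [0.9, 0.9, 0.4]
grip_width: 0.526
```

```bash
cat > m.py <<'E'
from h import *
import sys
k=sys.argv[1]
for n in ("side","scene"):
    p,d=ctrl.camera(n);cv2.imwrite(f"pics/{n}{k}.png",p[:,:,::-1])
    if n=="side": cv2.imwrite(f"pics/crop{k}.png",cv2.resize(p[220:370,260:420,::-1],None,fx=4,fy=4,interpolation=2))
    m=d>0;W=world(n,d,m);h=cv2.cvtColor(p,cv2.COLOR_RGB2HSV)[m]
    b=(W[:,0]>.44)&(W[:,0]<.62)&(W[:,1]>-.30)&(W[:,1]<.15)
    pl=b&(W[:,2]>.071)&(W[:,2]<.080)&(h[:,1]<50)&(h[:,2]>60)
    P=W[pl];
    P=P[np.abs(P[:,0]-np.median(P[:,0]))<.055]
    rc=cv2.minAreaRect((P[:,:2]*1000).astype(np.float32));print(n,"plate",len(P),np.round(np.median(P[:,2]),4),rc,cv2.boxPoints(rc).round(1).tolist())
    st=b&(W[:,2]>.064)&(W[:,2]<.074)&(h[:,1]>=70)
    S=W[st];rc=cv2.minAreaRect((S[:,:2]*1000).astype(np.float32));print(n,"step",rc,cv2.boxPoints(rc).round(1).tolist())
print(ctrl.get_state()["clock"])
E
python3 m.py 4
```

```text
side plate 2300 0.0748 ((533.5516967773438, -138.8353271484375), (80.76403045654297, 141.50096130371094), 2.517695188522339) [[490.1000061035156, -69.9000015258789], [496.29998779296875, -211.3000030517578], [577.0, -207.6999969482422], [570.7999877929688, -66.4000015258789]]
side step ((525.1810302734375, -32.260040283203125), (127.2105484008789, 323.5583801269531), 2.4907023906707764) [[454.6000061035156, 126.5999984741211], [468.70001220703125, -196.6999969482422], [595.7999877929688, -191.10000610351562], [581.7000122070312, 132.10000610351562]]
scene plate 882 0.0758 ((535.6516723632812, -130.5624542236328), (83.17221069335938, 162.12974548339844), 1.9072773456573486) [[491.3999938964844, -50.900001525878906], [496.79998779296875, -213.0], [579.9000244140625, -210.1999969482422], [574.5, -48.20000076293945]]
scene step ((528.7333984375, -34.128387451171875), (135.2175750732422, 321.9449157714844), 2.6075260639190674) [[453.8999938964844, 123.5999984741211], [468.5, -198.0], [603.5999755859375, -191.89999389648438], [588.9000244140625, 129.8000030517578]]
14.9
```

View pics/crop4.png

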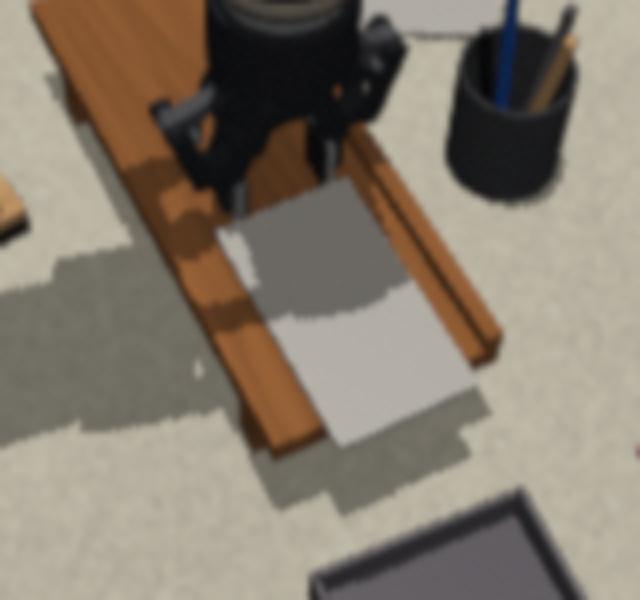

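Both views give about 16.7 mm of overhang, with the plate straight (2.5° against the step's 2.5°). 30 mm more, then back off.

>>> arm_command(moves=[[[0,0,-3],[0,0,0],45],[[0,0,-5],[0,0,0],45],[[0,0,-6],[0,0,0],45],[[0,0,-6],[0,0,0],45],[[0,0,-4],[0,0,0],45],[[0,0,-3],[0,0,0],45],[[0,0,-2],[0,0,0],45],[[0,0,-1],[0,0,0],45],[[0,0,0],[0,0,0],45],[[0,0,0],[0,0,0],45]])

```text
clock: 16.15
tool_pos: [0.5358, -0.0899, 0.0691]
eef_rot: [-1.571, -0.034, 0.034]
wrist_force: [-0.0, 0.0, 0.8]
grip_width: 0.524
```

```bash
python3 m.py 5
```

```text
side plate 2426 0.0748 ((534.7030639648438, -167.88623046875), (81.07368469238281, 143.79359436035156), 2.6637425422668457) [[490.8999938964844, -98.0], [497.6000061035156, -241.60000610351562], [578.5, -237.8000030517578], [571.9000244140625, -94.19999694824219]]
side step ((524.7483520507812, -32.58465576171875), (128.04925537109375, 323.5468444824219), 2.9056334495544434) [[452.6000061035156, 125.69999694824219], [469.0, -197.39999389648438], [596.9000244140625, -190.89999389648438], [580.5, 132.1999969482422]]
scene plate 856 0.0759 ((537.2828369140625, -159.77157592773438), (81.24964141845703, 165.2496337890625), 2.4291203022003174) [[493.20001220703125, -78.9000015258789], [500.20001220703125, -244.0], [581.4000244140625, -240.60000610351562], [574.4000244140625, -75.5]]
scene step ((528.71240234375, -33.42304992675781), (134.7357940673828, 320.26666259765625), 2.007892370223999) [[455.79998779296875, 124.30000305175781], [467.0, -195.8000030517578], [601.5999755859375, -191.10000610351562], [590.4000244140625, 129.0]]
16.25
```

View pics/crop5.png

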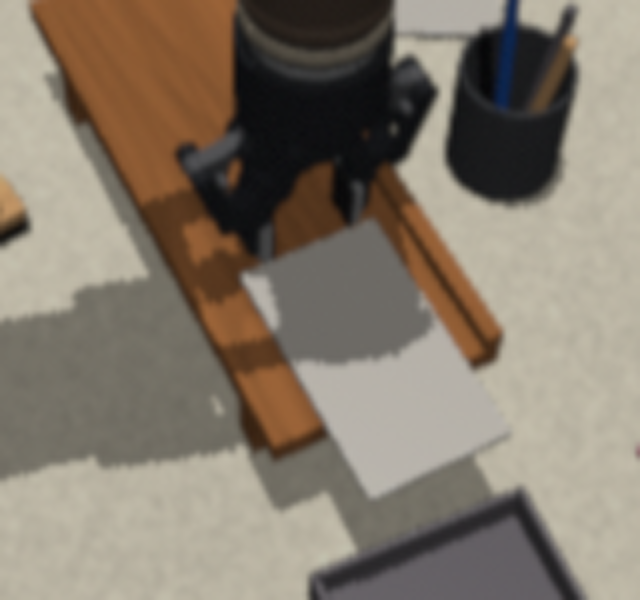

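The plate overhangs by about 46–48 mm and is flat and straight. I'll retreat backwards, then up.

>>> arm_command(moves=[[[0,0,4],[0,0,0],45],[[0,0,8],[0,0,0],45],[[0,0,10],[0,0,0],45],[[0,0,8],[0,0,0],45],[[0,-10,0],[0,0,0],45],[[0,-25,0],[0,0,0],45],[[0,-35,0],[0,0,0],45],[[0,-35,0],[0,0,0],45],[[0,-20,0],[0,0,0],45],[[0,0,0],[0,0,0],45]])

```text
clock: 17.5
tool_pos: [0.5363, -0.0605, 0.1969]
eef_rot: [-1.572, -0.038, 0.029]
wrist_force: [-0.2, 0.1, -1.0]
grip_width: 0.526
```

```bash
python3 m.py 6; python3 - <<'E'
from h import *
for n in("side",):
    p,d=ctrl.camera(n)
    for k in ("tray","stamp","dispenser","pencup"):
        r=ctrl.outline_of(n,k)
        if r: 
            w=world(n,d,cv2.erode(r[0]["mask"].astype(np.uint8),np.ones((3,3)))>0);print(k,r[0]["score"],np.median(w,0).round(3))
s=ctrl.get_state();print(s["wrist_force"],s["tool_pos"],abs(s["qvel"]).max())
E
```

```text
side plate 2416 0.0747 ((535.1949462890625, -169.3828125), (81.19123077392578, 140.78211975097656), 2.3924734592437744) [[491.70001220703125, -100.69999694824219], [497.6000061035156, -241.39999389648438], [578.7000122070312, -238.0], [572.7999877929688, -97.4000015258789]]
side step ((525.530029296875, -32.666290283203125), (128.26866149902344, 321.7936096191406), 2.5084896087646484) [[454.3999938964844, 125.30000305175781], [468.5, -196.1999969482422], [596.5999755859375, -190.60000610351562], [582.5999755859375, 130.89999389648438]]
scene plate 1271 0.0759 ((537.044921875, -170.12509155273438), (83.69993591308594, 143.498779296875), 2.786654233932495) [[491.79998779296875, -100.5], [498.70001220703125, -243.8000030517578], [582.2999877929688, -239.8000030517578], [575.4000244140625, -96.4000015258789]]
scene step ((528.830078125, -34.38545227050781), (135.14962768554688, 321.22406005859375), 2.3532536029815674) [[454.70001220703125, 123.30000305175781], [467.8999938964844, -197.60000610351562], [602.9000244140625, -192.10000610351562], [589.7999877929688, 128.89999389648438]]
17.6
tray 0.86 [ 0.525 -0.307  0.004]
stamp 0.57 [0.383 0.019 0.025]
dispenser 0.58 [0.509 0.207 0.04 ]
pencup 0.78 [ 0.684 -0.056  0.06 ]
[-0.00887464  0.07185387  0.14196342] [ 0.53365106 -0.05985486  0.19282224] 0.007605445236009714
```

View pics/scene6.png

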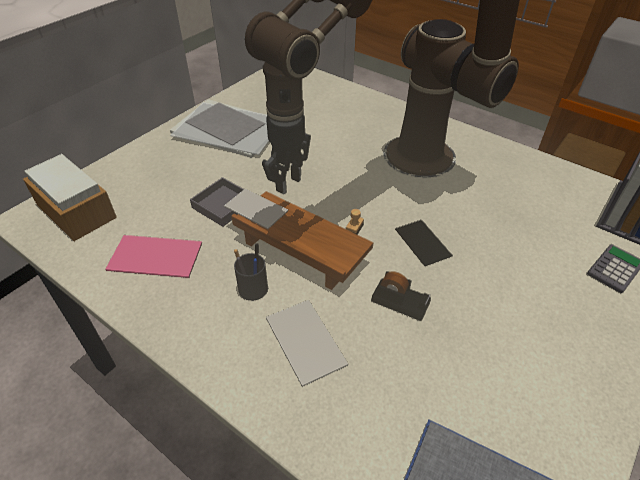

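View pics/side6.png

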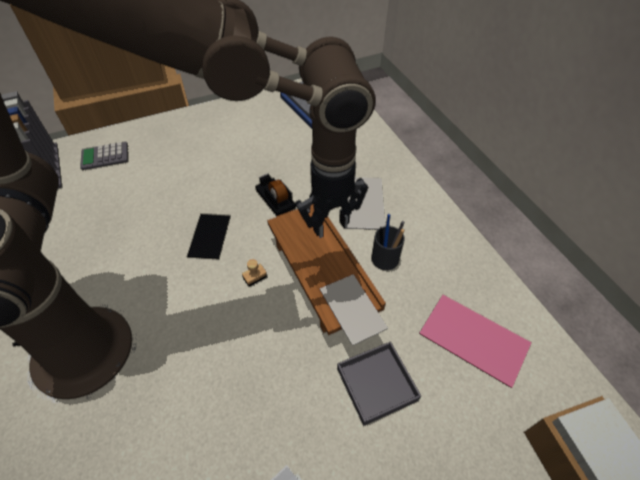

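The plate lies flat at scene (258,208) and side (355,308), sticking out past the tray end by about 46–47 mm. The gripper is clear and the other objects haven't moved, so I'm handing in.

```bash
python3 -c "
from station import ctrl
print(ctrl.sign_off())"
```

```text
the job is handed in; nothing more can be done
None
```

I pushed the white plate along the step with two fingertips on its rear edge. About a third of its length now sticks out past the tray end, and the job is handed in at about 18 s on the clock.

- **Overhang:** the two cameras give about 46–47 mm out of 140 mm. They differ by 2–4 mm in absolute position, but the overhang agrees.
- **Flat and straight:** the plate's top is at about 75 mm, as it should be. It lies within about 0.5° of the step's direction.
- **Other objects:** the tray, dispenser, stamp and pen cup measured within 3 mm of where they started, with the side camera. I did not re-measure them in the scene camera, only looked at the picture.
- **Forces:** the highest wrist force I read was about 5 N, when I touched the wood lightly to find the fingertip height. Forces are only reported at the end of each call, so brief peaks during the push would not show.
- **Robot:** the gripper backed off and lifted clear, with the tool tip about 120 mm above the step, and it was touching nothing at hand-in.

No check failed.

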